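# Slide a scanner battery into its charging dock

## Robot

A 6-joint arm with a two-finger parallel gripper is mounted at the origin on the work surface. World frame = base frame: x ahead of the robot, y to its left, z up, the work surface at z = 0. Lengths are in m, angles in degrees, forces in N, time in s.
With the tool pointing down it reaches from about 0.375 to 0.9 m from the base axis. Payload 3.1 kg.
Tool frame: the origin (TCP) lies at the very end of the fingers, on their centre line; the grasp point (between the pads) lies 19 mm behind it; z points along the fingers, x is the direction in which the jaws open and shut, and the axes are right-handed (so a half turn about z gives the same grasp; the last joint's range is limited). The gripper opens to 87 mm and grips with 3 to 60 N. Pads are 19 mm wide; open, the fingers measure 117 mm over their backs; the gripper's body (75 mm by 190 mm) begins 51 mm behind the grasp point.
Start: joints at [-75.831, 30.224, 82.088, -0, 67.689, -10.227], TCP at [0.258, -0.569, 0.223] pointing down, gripper open.
Joint ranges: [-176.69, 176.69], [-43.24, 126.21], [12.49, 139.97], [-82, 262], [0, 151.66], [-163.58, 163.58]. Speed limits (degrees/s): [159.86, 159.86, 180, 180, 180, 180].

## Interface

Orientations are given as a 3x3 rotation matrix whose columns are the frame's x, y, z axes.
In Python, from rig import bot gives the robot as it stands.
- The arm moves only by the tool arm_command, never from a script. Its argument "plan" is a list of rows, each an object of numbers: "claw": the opening, from 0 (shut) to 1 (fully open); "dx", "dy", "dz": the shift along the tool's x, y, z in cm; "twist": the turn about the tool's z in degrees. A call has 1 to 8 rows; each row is the pose to reach, as a shift and turn from the pose measured when the call began, along the tool's axes at that moment; what a row does not reach only later rows make up. A row lasts 1/12 s, in which the tool goes at most 41.7 mm and 7.16 degrees, less where a joint would pass 70% of its speed; a pose out of reach is approached as far as the arm can. A call with a gripper value outside its range is refused whole. The fingers move at their own pace and stop on an object; the grip force is fixed at half the most. Time passes only in rows, so rows that repeat a pose let the fingers close. It gives the time, the measured TCP pose, the force and the opening at its end, in the units of the state.
- bot.read_state(): the state, without advancing time (a new reading comes with each control period).
- bot.capture(name): name is "side" or "top" or "wrist"; returns the picture (420x560x3 uint8, red, green, blue); there is no depth.
- bot.calibration(name): a dict with "intrinsics" (3x3 intrinsics, pixels), "rvec" (rotation vector, rad) and "tvec" (3), from world to camera coordinates, as OpenCV has them; the wrist camera has in their place "T_tool_cam" (4x4, takes a point from camera to tool coordinates, whose origin is the TCP and whose axes are the tool frame's). Camera axes: x right, y down, z forward; pixel columns grow to the right and rows downward; lengths in m; the calibration is good to about 2 mm. A picture is of the moment at which its call begins: read the wrist's pose just before it. calibration takes no time and is no camera call.
- bot.hand_in(): hands the job in, once; it reports no verdict.
The state is a dict: "time_s": time; "joint_positions": joint angles; "qvel": joint speeds; "tau": joint torques, N m; "position": TCP position; "tcp_rot": TCP orientation; "force": force on the tool from outside, world axes, zero at the start; "moment": the same for the moment, N m; "opening": opening from 0.0 (shut) to 1.0 (fully open).
Only numpy, scipy, OpenCV 4.12 (cv2) and the standard library are available. Lean on these libraries where they do the work, as an engineer would, in place of code of your own. Each camera call takes 0.05 s, during which the arm holds its last target.

## Task

Put the spare scanner battery on charge: set it down flat on the open entry end of the dock's deck, lined up with the rails, then slide it gently along the deck between the rails until it drops flat into the charging bay; do not lift it over the bay or shove it hard against the dock. Once the battery is in and let go, push the green switch lever all the way over to its on side. Leave the tape measure, scanner and carton alone.

Things in the scene. Friction and masses are not known exactly. Their poses are not given: they have to be found in the camera images.
- battery_grip (a point): Loose battery: flat black slab 90 (x) x 66 (y) x 14 mm high, 0.16-0.26 kg, starting on the table; an upright orange grip rib on its middle, 12 (x) x 44 (y) mm, 14 to 44 mm above the underside. This point: on the rib, 34 mm above the underside, mid in x and y. x along the length (grip the rib across x), z up. Half a turn makes no difference.
- dock: Fixed grey charging dock 330 (x) x 130 (y) mm, with a ledge for the switch on its +y side. Origin: middle of the underside, on the table; z up; the battery slides towards +x. Base top at 30 mm, on it a 6 mm aluminium deck plate: deck at 36 mm, slick (friction about 0.25). A black end cap (top 55 mm) stands from x = 130 mm on.
- dock_entry (a point): Deck surface at dock x = -70, y = 0, z = 36 mm; dock axes. Middle of the open entry end, clear for setting down the battery with its length along x. The deck there is 124 mm wide.
- rail_mouth (a point): Mid-point between the starts of the two straight black rails, at deck height: dock x = 0, y = 0, z = 36 mm; dock axes. Rails run to +x, 69 mm apart, tops 12 mm above the deck; before them flares (x = -25 to 0 mm) widen to about 90 mm and guide the battery in.
- bay_range (a point): Middle of the bay's possible places: dock x = 60, y = 0, z = 36 mm (deck height). The bay is a pocket in the deck 93 mm long, as wide as the rail gap, 6 mm deep, copper strips on its floor. Its centre is 0 to 20 mm before or after this point, different each time: look or feel. The battery first dips its nose (8 degrees; let it play in the grip), then drops flat and meets the end wall.
- switch (a joint): Green toggle lever on the ledge on the dock's +y side. 0 rad: off, leaning 0.5 rad towards the dock's -x; 1.0 rad: fully on, leaning 0.5 rad towards +x. It stays where it is left; light friction.
- switch_tip (a point): Centre of the green ball (26 mm in diameter) on the lever's tip, 55 mm from its pivot at dock x = 20, y = 88, z = 52 mm. The ball is 100 mm above the table at both ends of its swing, 107 mm midway. The black block below is 70 x 50 mm, top at 55 mm (its hub 65 mm).
- tape_measure: Green tape measure, about 65 x 60 x 34 mm, lying on the table, loose; origin at its underside. Leave alone.
- scanner: Hand-held scanner, black handle and grey head, about 165 x 66 x 36 mm, lying on the table; origin under the middle of the handle, head to its +x. Leave alone.
- carton: Small brown carton, 120 x 90 x 70 mm, loose on the table; origin at its underside. Leave alone.
Things that resemble listed ones, but are neither listed nor needed, are in the scene too. What is shaped like the part that bears battery_grip but blue or purple is not meant.

How it is judged (in metres and radians):
On the way, in this order (a step that is already met when the one before it is completed fails the run):
1. the battery lies flat on the entry end of the deck, roughly lined up with the dock (x of battery_grip in the frame of dock between -0.11 and -0.04 m and y of battery_grip in the frame of dock between -0.025 and 0.025 m and z of battery_grip in the frame of dock between 0.067 and 0.0735 m and angle between battery_grip's own z axis and vertical below 0.06 rad and angle between the x axis of battery_grip and the x axis of dock, either way round below 0.25 rad), for 0.2 s.
2. the battery has dropped flat into the charging bay and the fingers have let it go (x of battery_grip in the frame of dock between 0.03 and 0.09 m and y of battery_grip in the frame of dock between -0.006 and 0.006 m and z of battery_grip in the frame of dock between 0.06 and 0.0665 m and angle between battery_grip's own z axis and vertical below 0.05 rad and angle between the x axis of battery_grip and the x axis of dock, either way round below 0.08 rad and contact force between the fingers and battery below 0.2 N), for 0.2 s.
3. the switch lever is pushed fully over to on (value of joint switch above 0.85 rad), for 0.1 s.
At the end, for the whole second after the job is handed in: Battery at rest, released, flat in the bay: grip point 60-66.5 mm above the dock's underside, within 6 mm of its centre line, 30-90 mm along its x, tilt under 0.05 and turn under 0.08 rad; switch over 0.85 rad; tape measure, scanner and carton within 40 mm of their starts (x of battery_grip in the frame of dock between 0.03 and 0.09 m and y of battery_grip in the frame of dock between -0.006 and 0.006 m and z of battery_grip in the frame of dock between 0.06 and 0.0665 m and angle between battery_grip's own z axis and vertical below 0.05 rad and angle between the x axis of battery_grip and the x axis of dock, either way round below 0.08 rad and value of joint switch above 0.85 rad and linear speed of battery below 0.02 m/s and distance of each of tape_measure, scanner, carton from where it was at the start of the episode below 0.04 m); the robot touches nothing.
It fails at once if the battery is carried over the bay instead of slid: lifted more than 9 mm (up to 60 mm) off the deck between the rails (x of battery_grip in the frame of dock between -0.01 and 0.13 m and y of battery_grip in the frame of dock between -0.04 and 0.04 m and z of battery_grip in the frame of dock between 0.079 and 0.13 m).
It fails at once if the battery is pressed or shoved against the dock with more than 60 N (contact force between battery and dock above 60 N).
It fails at once if a bystander (tape measure, scanner, carton) is moved more than 40 mm (distance of any of tape_measure, scanner, carton from where it was at the start of the episode above 0.04 m).
It also fails if it takes over 59 s, if anything falls off the work surface, if the arm or the gripper's body presses on something with over 40 N, if the wrist force passes 120 N, or if a joint passes its speed limit or range.

## Working session

There is one attempt and no reset: what is moved stays moved. The work goes in short steps, Python scripts to look and compute and a tool call to move; the robot and the scene stay as the last step left them, time stands still between calls to the robot, and variables do not carry over. Pictures are saved under pics/ and viewed, and the job is handed in when it is done.

Besides the shell and the picture viewer there is one more tool, called after "Request:" as name(argument=value, ...) on one line, values as JSON. arm_command: Moves the arm, as the interface text tells. Its arguments: {"type":"object","properties":{"plan":{"type":"array"}},"required":["plan"]}

```bash
mkdir -p pics; ls
python3 - <<'E'
from rig import bot
import cv2
s=bot.read_state();print(s)
for n in("side","top","wrist"):
    im=bot.capture(n);cv2.imwrite(f"pics/{n}0.png",im[:,:,::-1]);print(n,bot.calibration(n))
E
```

```text
pics
{'time_s': 0.0, 'joint_positions': array([-7.58303302e+01,  3.02772913e+01,  8.21554483e+01, -5.12669863e-04,
        6.76888870e+01, -1.02280002e+01]), 'qvel': array([ 0.07828173, -0.00305691, -0.00434564,  0.08355825, -0.00081976,
       -0.06624542]), 'tau': array([ 4.93865718e-04, -4.40040386e+01, -1.76590168e+01,  6.33427408e-02,
        5.81970939e-02, -1.71301176e-04]), 'position': array([ 0.25800515, -0.56846898,  0.2215948 ]), 'tcp_rot': array([[ 4.13069944e-01, -9.10699150e-01, -5.27671078e-04],
       [-9.10696904e-01, -4.13070117e-01,  2.05617162e-03],
       [-2.09051890e-03, -3.68794278e-04, -9.99997747e-01]]), 'force': array([-0.16067646, -0.32142384, -0.17489639]), 'moment': array([-0.02595626, -0.06882644,  0.00937438]), 'opening': 0.9987518890771792}
side {'intrinsics': array([[428.67653326,   0.        , 272.78772684],
       [  0.        , 428.67653326, 212.09029895],
       [  0.        ,   0.        ,   1.        ]]), 'rvec': array([ 0.155354  , -2.82196601,  1.22927399]), 'tvec': array([0.57937294, 0.11616809, 1.08538601])}
top {'intrinsics': array([[419.23945779,   0.        , 280.19440452],
       [  0.        , 419.23945779, 212.95847728],
       [  0.        ,   0.        ,   1.        ]]), 'rvec': array([ 2.12304036, -2.16602031,  0.16119669]), 'tvec': array([0.00481368, 0.57792243, 1.26811612])}
wrist {'intrinsics': array([[298.33245877,   0.        , 282.89044314],
       [  0.        , 298.33245877, 210.11251886],
       [  0.        ,   0.        ,   1.        ]]), 'T_tool_cam': array([[ 9.99999849e-01,  4.91461439e-04, -2.46485475e-04,
        -9.07394726e-05],
       [-4.09150842e-04,  9.64664225e-01,  2.63482004e-01,
        -7.17680224e-02],
       [ 3.67266964e-04, -2.63481863e-01,  9.64664280e-01,
        -1.61934503e-01],
       [ 0.00000000e+00,  0.00000000e+00,  0.00000000e+00,
         1.00000000e+00]])}
```

View pics/side0.png

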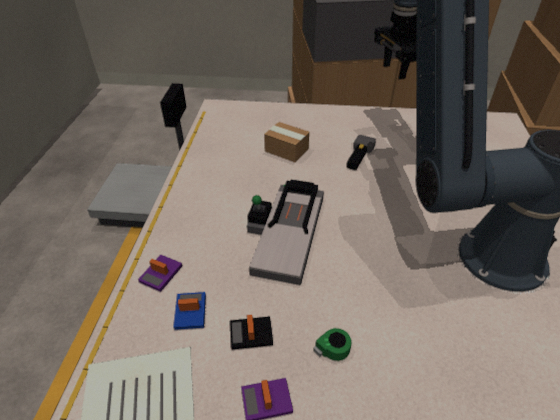

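View pics/top0.png

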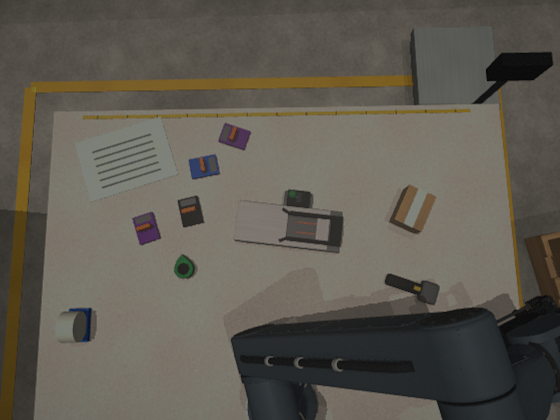

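View pics/wrist0.png

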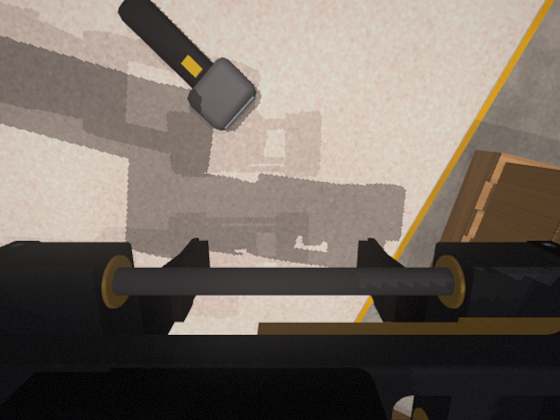

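Slabs with orange ribs: black at side (251,331)/top (191,210), blue at side (190,310)/top (204,166), purple at side (160,272) and (267,398). Only the black one fits the description, so I'll confirm it in an enlarged crop.

```bash
cat > h.py <<'E'
from rig import bot
import cv2, numpy as np
def P(n):
    c=bot.calibration(n); return c
def proj(n,X):
    c=P(n); return cv2.projectPoints(np.float64(X).reshape(-1,3),c['rvec'],c['tvec'],c['intrinsics'],None)[0].reshape(-1,2)
def cam(n,s=None):
    "K,R(world->cam),t"
    c=P(n)
    if n!='wrist': return c['intrinsics'],cv2.Rodrigues(c['rvec'])[0],c['tvec']
    T=np.eye(4);T[:3,:3]=s['tcp_rot'];T[:3,3]=s['position']
    W=np.linalg.inv(T@c['T_tool_cam']);return c['intrinsics'],W[:3,:3],W[:3,3]
def ray(n,uv,z,s=None):
    K,R,t=cam(n,s);d=R.T@np.linalg.inv(K)@np.array([uv[0],uv[1],1.]);o=-R.T@t
    return o+d*(z-o[2])/d[2]
def tri(obs):
    A=[];b=[]
    for n,uv,s in obs:
        K,R,t=cam(n,s);d=R.T@np.linalg.inv(K)@np.array([uv[0],uv[1],1.]);d/=np.linalg.norm(d);o=-R.T@t
        M=np.eye(3)-np.outer(d,d);A.append(M);b.append(M@o)
    return np.linalg.lstsq(np.vstack(A),np.hstack(b),rcond=None)[0]
def pj(n,X,s=None):
    K,R,t=cam(n,s);p=(np.atleast_2d(X)@R.T+t)@K.T;return p[:,:2]/p[:,2:]
E
python3 - <<'E'
import cv2,numpy as np
s=cv2.imread('pics/side0.png');t=cv2.imread('pics/top0.png')
a=cv2.resize(s[300:360,215:315],None,fx=4,fy=4,interpolation=3)
b=cv2.resize(t[185:235,165:225],None,fx=5,fy=5,interpolation=3)
o=np.zeros((250,710,3),np.uint8);o[:240,:400]=a;o[:250,405:705]=b
cv2.imwrite('pics/crop_bat.png',o)
a=cv2.resize(s[175:285,235:335],None,fx=4,fy=4,interpolation=3)
b=cv2.resize(t[180:260,225:355],None,fx=3,fy=3,interpolation=3)
o=np.zeros((440,800,3),np.uint8);o[:440,:400]=a;o[:240,405:795]=b
cv2.imwrite('pics/crop_dock.png',o)
E
```

```text
(no output)
```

View pics/crop_bat.png

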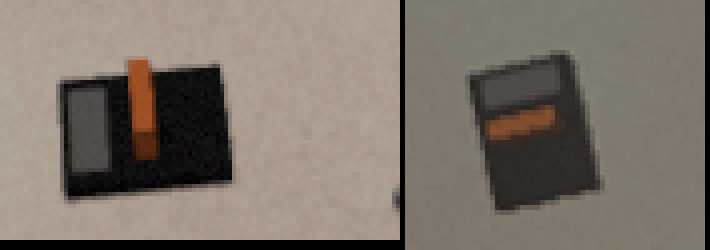

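View pics/crop_dock.png

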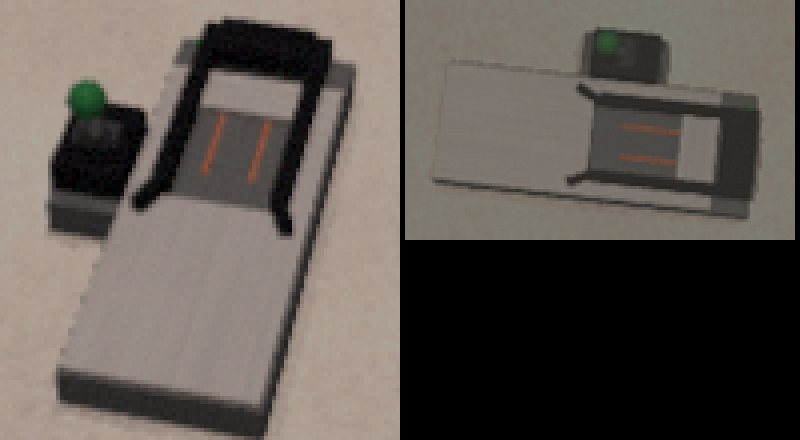

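The crop confirms the black slab with the orange rib at side (251,331)/top (191,210). The dock's open deck end is toward the lower left, the bay shows as a darker strip with two copper lines, and the green ball is at side (257,200)/top (292,193).

```bash
cat > m.py <<'E'
from h import *
from scipy.optimize import least_squares
S=lambda u,v,ox,oy,f:((u+.5)/f-.5+ox,(v+.5)/f-.5+oy)
ds=lambda u,v:S(u,v,235,175,4); dt=lambda u,v:S(u-405,v,225,180,3)
bs=lambda u,v:S(u,v,215,300,4); bt=lambda u,v:S(u-405,v,165,185,5)
A=tri([('side',ds(60,368),None),('top',dt(448,62),None)]);B=tri([('side',ds(268,403),None),('top',dt(434,178),None)])
print('deck corners',A.round(4),B.round(4),np.linalg.norm(A-B))
F1=tri([('side',ds(138,200),None),('top',dt(579,88),None)]);F2=tri([('side',ds(290,230),None),('top',dt(571,180),None)])
print('flares',F1.round(4),F2.round(4))
print('ball',tri([('side',ds(87,100),None),('top',dt(607,42),None)]).round(4))
for n,u in (('side',[(172,198),(275,212),(205,107),(297,110)]),('top',[(590,97),(589,178),(680,111),(677,180)])):
    for p in u: print(n,'bay',p,ray(n,ds(*p) if n=='side' else dt(*p),.036).round(4))
# battery: top corners
c=[(( 'side',bs(*a),None),('top',bt(*b),None)) for a,b in [((60,82),(470,73)),((220,66),(497,210)),((232,180),(602,188)),((67,186),(566,52))]]
# note side 60,82: upper-left etc.
for o in c: print('bat?',[ray(q[0],q[1],.014).round(4) for q in o],tri(o).round(4))
# rib top ends
print('rib side',ray('side',bs(138,60),.044).round(4),ray('side',bs(146,131),.044).round(4),'top',ray('top',bt(486,127),.044).round(4),ray('top',bt(556,110),.044).round(4))
E
python3 m.py
```

```text
deck corners [0.6235 0.1227 0.0342] [0.4991 0.1377 0.0363] 0.1252710783546197
flares [ 0.5921 -0.0148  0.0442] [ 0.4943 -0.0045  0.0375]
ball [ 0.6282 -0.0432  0.1034]
side bay (172, 198) [ 0.5732 -0.0276  0.036 ]
side bay (275, 212) [ 0.5046 -0.0214  0.036 ]
side bay (205, 107) [ 0.56   -0.1203  0.036 ]
side bay (297, 110) [ 0.4958 -0.1236  0.036 ]
top bay (590, 97) [ 0.5816 -0.0262  0.036 ]
top bay (589, 178) [ 0.4966 -0.0232  0.036 ]
top bay (680, 111) [ 0.5649 -0.12    0.036 ]
top bay (677, 180) [ 0.4927 -0.1145  0.036 ]
bat? [array([0.6486, 0.2617, 0.014 ]), array([0.6336, 0.3219, 0.014 ])] [0.6276 0.3056 0.0825]
bat? [array([0.562 , 0.2421, 0.014 ]), array([0.5446, 0.3033, 0.014 ])] [0.5458 0.2876 0.0821]
bat? [array([0.5472, 0.3107, 0.014 ]), array([0.5574, 0.2366, 0.014 ])] [ 0.5626  0.2544 -0.083 ]
bat? [array([0.633 , 0.3235, 0.014 ]), array([0.6461, 0.2603, 0.014 ])] [ 0.6555  0.2767 -0.069 ]
rib side [0.6033 0.2627 0.044 ] [0.5924 0.3048 0.044 ] top [0.5934 0.304  0.044 ] [0.6033 0.2603 0.044 ]
```

```bash
cat > g.py <<'E'
import sys
from h import *
def go(x,y,z,hd):
    s=bot.read_state();R=s['tcp_rot'];d=R.T@(np.array([x,y,z])-s['position'])*100
    h=np.degrees(np.arctan2(R[1,0],R[0,0]));tw=-((hd-h+180)%360-180)
    print('t',round(s['time_s'],2),'pos',s['position'].round(4),'hd',h.round(2),'tiltz',R[:,2].round(4),'F',s['force'].round(1),'open',round(s['opening'],3),'j',s['joint_positions'].round(1))
    print('d',d.round(2),'tw',round(tw,2))
go(*map(float,sys.argv[1:5]))
E
python3 g.py .598 .283 .18 13.2
```

```text
t 0.15 pos [ 0.258  -0.5686  0.2218] hd -65.6 tiltz [-4.0e-04  1.6e-03 -1.0e+00] F [-0.1 -0.6  0.4] open 1.002 j [-75.8  30.3  82.1   0.   67.7 -10.2]
d [-63.51 -66.14   4.3 ] tw -78.8
```

```bash
python3 g.py .53 .1 .30 13.2
```

```text
t 0.15 pos [ 0.258  -0.5686  0.2218] hd -65.6 tiltz [-4.0e-04  1.6e-03 -1.0e+00] F [-0.1 -0.6  0.4] open 1.002 j [-75.8  30.3  82.1   0.   67.7 -10.2]
d [-49.67 -52.39  -7.72] tw -78.8
```

Request:
arm_command(plan=[{"dx": -49.7, "dy": -52.4, "dz": -7.7, "twist": -78.8, "claw": 1}, {"dx": -49.7, "dy": -52.4, "dz": -7.7, "twist": -78.8, "claw": 1}, {"dx": -49.7, "dy": -52.4, "dz": -7.7, "twist": -78.8, "claw": 1}, {"dx": -49.7, "dy": -52.4, "dz": -7.7, "twist": -78.8, "claw": 1}, {"dx": -49.7, "dy": -52.4, "dz": -7.7, "twist": -78.8, "claw": 1}, {"dx": -49.7, "dy": -52.4, "dz": -7.7, "twist": -78.8, "claw": 1}, {"dx": -49.7, "dy": -52.4, "dz": -7.7, "twist": -78.8, "claw": 1}, {"dx": -49.7, "dy": -52.4, "dz": -7.7, "twist": -78.8, "claw": 1}])

```text
time_s: 0.82
position: [0.383, -0.26, 0.2581]
tcp_rot: [[0.99, -0.139, -0.0], [-0.139, -0.99, 0.002], [-0.0, -0.002, -1.0]]
force: [0.5, 0.1, 0.3]
opening: 0.998
```

```bash
python3 g.py .53 .1 .30 13.2
```

```text
t 0.82 pos [ 0.383  -0.26    0.2581] hd -7.99 tiltz [-2.0e-04  1.6e-03 -1.0e+00] F [0.5 0.1 0.3] open 0.998 j [-4.810e+01  1.500e+01  1.019e+02  1.000e-01  6.320e+01 -4.010e+01]
d [  9.55 -37.7   -4.14] tw -21.19
```

Request:
arm_command(plan=[{"dx": 9.6, "dy": -37.7, "dz": -4.1, "twist": -21.2, "claw": 1}, {"dx": 9.6, "dy": -37.7, "dz": -4.1, "twist": -21.2, "claw": 1}, {"dx": 9.6, "dy": -37.7, "dz": -4.1, "twist": -21.2, "claw": 1}, {"dx": 9.6, "dy": -37.7, "dz": -4.1, "twist": -21.2, "claw": 1}, {"dx": 9.6, "dy": -37.7, "dz": -4.1, "twist": -21.2, "claw": 1}, {"dx": 9.6, "dy": -37.7, "dz": -4.1, "twist": -21.2, "claw": 1}, {"dx": 9.6, "dy": -37.7, "dz": -4.1, "twist": -21.2, "claw": 1}, {"dx": 9.6, "dy": -37.7, "dz": -4.1, "twist": -21.2, "claw": 1}])

```text
time_s: 1.48
position: [0.5082, 0.047, 0.2935]
tcp_rot: [[0.973, 0.229, -0.0], [0.229, -0.973, 0.001], [0.0, -0.002, -1.0]]
force: [0.5, -0.8, -0.5]
opening: 1.001
```

Request:
arm_command(plan=[{"dx": 1, "dy": -4.4, "dz": 0, "twist": 0, "claw": 1}, {"dx": 1, "dy": -4.4, "dz": 0, "twist": 0, "claw": 1}, {"dx": 1, "dy": -4.4, "dz": 0, "twist": 0, "claw": 1}, {"dx": 1, "dy": -4.4, "dz": 0, "twist": 0, "claw": 1}])

```text
time_s: 1.82
position: [0.5073, 0.092, 0.2932]
tcp_rot: [[0.973, 0.23, -0.001], [0.23, -0.973, 0.001], [-0.001, -0.001, -1.0]]
force: [-0.1, -0.4, -0.2]
opening: 1.002
```

Run:
```python
from h import *
s=bot.read_state();im=bot.capture('wrist');print(s['position'],s['tcp_rot'].round(3))
cv2.imwrite('pics/w1.png',im[:,:,::-1])
import pickle;pickle.dump(s,open('w1.pkl','wb'))
```

```text
[0.50732447 0.09202162 0.29316164] [[ 0.973  0.23  -0.001]
 [ 0.23  -0.973  0.001]
 [-0.001 -0.001 -1.   ]]
```

View pics/w1.png

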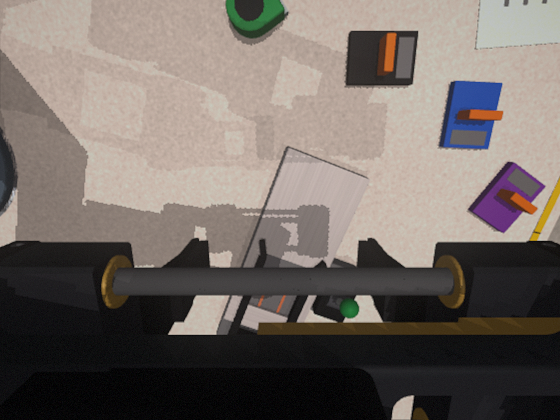

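Wrist view: black battery with orange rib at about (383,57), dock's entry end corners at (288,147) and (368,178), green ball at (349,309).

Run:
```python
import cv2
i=cv2.imread('pics/w1.png')
cv2.imwrite('pics/w1a.png',cv2.resize(i[15:105,335:435],None,fx=6,fy=6,interpolation=3))
cv2.imwrite('pics/w1b.png',cv2.resize(i[135:265,230:390],None,fx=4,fy=4,interpolation=3))
```

```text
(no output)
```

View pics/w1a.png

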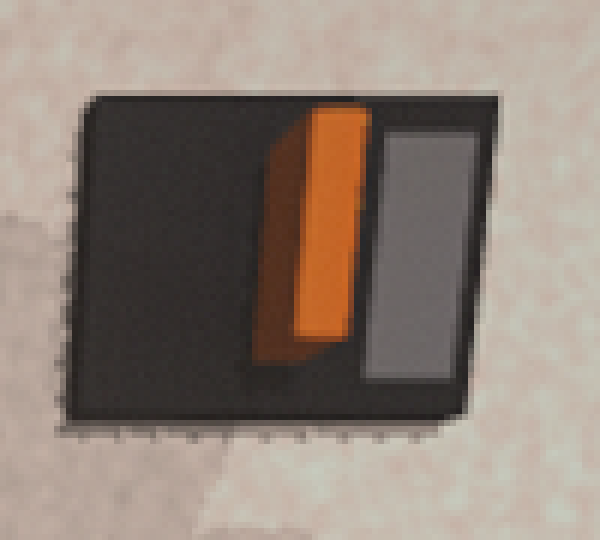

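View pics/w1b.png

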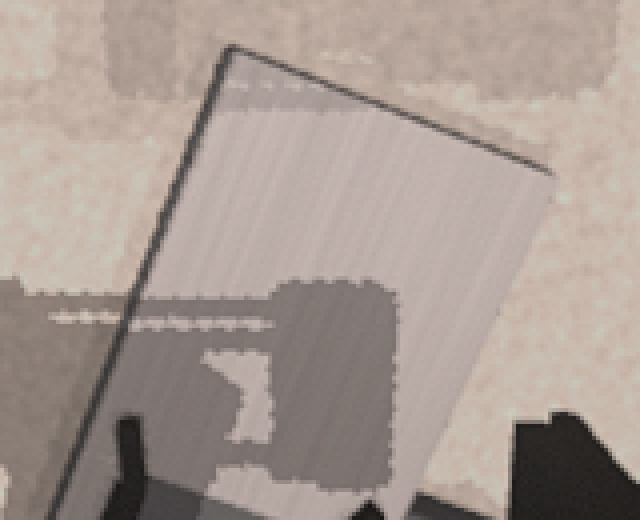

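Run:
```python
from h import *
import pickle
exec(open('m.py').read().split('A=tri')[0])
s=pickle.load(open('w1.pkl','rb'))
wa=lambda u,v:S(u,v,335,15,6); wb=lambda u,v:S(u,v,230,135,4)
q=np.array([ray('wrist',wa(*p),.044,s) for p in [(312,105),(370,107),(350,340),(295,338)]]);print(q.round(4),q.mean(0))
e=q[1:3].mean(0)*0+ (q[0]+q[1]-q[2]-q[3]);print('rib hd',np.degrees(np.arctan2(e[1],e[0])))
c=np.array([ray('wrist',wa(*p),.014,s) for p in [(88,98),(498,97),(467,414),(70,417)]]);print(c.round(4),c.mean(0))
e=c[1]+c[2]-c[0]-c[3];print('slab hd',np.degrees(np.arctan2(e[1],e[0])),np.linalg.norm(e)/2)
print('rib tri',tri([('wrist',wa(341,106),s),('side',bs(146,131),None),('top',bt(486,127),None)]),tri([('wrist',wa(322,339),s),('side',bs(138,60),None),('top',bt(556,110),None)]))
a=ray('wrist',wb(230,46),.036,s);b=ray('wrist',wb(553,170),.036,s);print('deck',a,b,np.linalg.norm(a-b),(a+b)/2,np.degrees(np.arctan2(*(b-a)[[1,0]]))-90)
A=tri([('side',ds(60,368),None),('top',dt(448,62),None),('wrist',wb(553,170),s)]);B=tri([('side',ds(268,403),None),('top',dt(434,178),None),('wrist',wb(230,46),s)])
print(A,B)
for p in [(230,46),(52,516)]: print(ray('wrist',wb(*p),.036,s))
print('ball',ray('wrist',(349,309),.1,s))
```

```text
[[0.5876 0.3031 0.044 ]
 [0.5992 0.3055 0.044 ]
 [0.6095 0.2628 0.044 ]
 [0.5981 0.2605 0.044 ]] [0.59857845 0.28295537 0.044     ]
rib hd 103.68685300780548
[[0.5463 0.3034 0.014 ]
 [0.6338 0.3243 0.014 ]
 [0.6492 0.2615 0.014 ]
 [0.561  0.24   0.014 ]] [0.59758695 0.28228302 0.014     ]
slab hd 13.573801278811706 0.0903319629659946
rib tri [0.59316484 0.30431409 0.04339473] [0.60375892 0.26137672 0.04220011]
deck [0.50101214 0.14115695 0.036     ] [0.62202846 0.12579657 0.036     ] 0.12198725731665153 [0.5615203  0.13347676 0.036     ] -97.2337699554685
[0.62306626 0.12395051 0.03476491] [0.4997137  0.13923459 0.0373472 ]
[0.50101214 0.14115695 0.036     ]
[ 0.4759958  -0.04575103  0.036     ]
ball [ 0.63163483 -0.04633947  0.1       ]
```

```bash
python3 g.py .5983 .283 .09 13.6
```

```text
t 1.87 pos [0.5075 0.0912 0.2932] hd 13.21 tiltz [-1.1e-03  6.0e-04 -1.0e+00] F [ 0.  -0.2  0.7] open 0.998 j [ -2.3  17.   92.4   0.   70.7 -15.5]
d [ 13.24 -16.58  20.32] tw -0.39
```

Request:
arm_command(plan=[{"dx": 13.2, "dy": -16.6, "dz": 12, "twist": -0.4, "claw": 1}, {"dx": 13.2, "dy": -16.6, "dz": 16, "twist": -0.4, "claw": 1}, {"dx": 13.2, "dy": -16.6, "dz": 20.3, "twist": -0.4, "claw": 1}, {"dx": 13.2, "dy": -16.6, "dz": 20.3, "twist": -0.4, "claw": 1}, {"dx": 13.2, "dy": -16.6, "dz": 20.3, "twist": -0.4, "claw": 1}, {"dx": 13.2, "dy": -16.6, "dz": 20.3, "twist": -0.4, "claw": 1}, {"dx": 13.2, "dy": -16.6, "dz": 20.3, "twist": -0.4, "claw": 1}, {"dx": 13.2, "dy": -16.6, "dz": 20.3, "twist": -0.4, "claw": 1}])

```text
time_s: 2.53
position: [0.5964, 0.2832, 0.0822]
tcp_rot: [[0.972, 0.234, -0.011], [0.234, -0.972, -0.001], [-0.011, -0.001, -1.0]]
force: [-0.3, 0.0, -1.6]
opening: 0.998
```

```bash
python3 g.py .5983 .283 .0185 13.6;  python3 - <<'E'
from h import *
im=bot.capture('wrist');im2=bot.capture('side')
cv2.imwrite('pics/w2.png',np.hstack([im[120:360,100:460],im2[200:,120:400][:220]] if 0 else [im[120:340,80:480],im2[200:420,120:400]])[:,:,::-1])
E
```

```text
t 2.53 pos [0.5964 0.2832 0.0822] hd 13.56 tiltz [-0.0106 -0.0011 -0.9999] F [-0.3  0.  -1.6] open 0.998 j [15.7 42.7 82.4  0.1 55.5  2. ]
d [0.25 0.07 6.37] tw -0.04
```

View pics/w2.png

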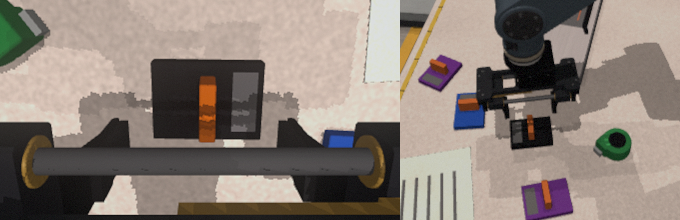

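Request:
arm_command(plan=[{"dx": 0.2, "dy": 0, "dz": 3, "twist": 0, "claw": 1}, {"dx": 0.2, "dy": 0, "dz": 5, "twist": 0, "claw": 1}, {"dx": 0.2, "dy": 0, "dz": 6.3, "twist": 0, "claw": 1}, {"dx": 0.2, "dy": 0, "dz": 6.3, "twist": 0, "claw": 1}, {"dx": 0.2, "dy": 0, "dz": 6.3, "twist": 0, "claw": 1}])

```text
time_s: 3.05
position: [0.5993, 0.2803, 0.0257]
tcp_rot: [[0.973, 0.233, -0.005], [0.233, -0.973, -0.001], [-0.006, 0.0, -1.0]]
force: [-1.0, -0.4, -0.1]
opening: 1.0
```

```bash
python3 g.py .5983 .283 .0185 13.6
```

```text
t 3.05 pos [0.5993 0.2803 0.0257] hd 13.45 tiltz [-0.0053 -0.0014 -1.    ] F [-1.  -0.4 -0.1] open 1.0 j [15.4 47.3 83.5  0.  49.5  1.9]
d [-0.03 -0.29  0.72] tw -0.15
```

Request:
arm_command(plan=[{"dx": 0, "dy": -0.3, "dz": 0.7, "twist": 0, "claw": 1}, {"dx": 0, "dy": -0.3, "dz": 0.7, "twist": 0, "claw": 1}, {"dx": 0, "dy": -0.3, "dz": 0.7, "twist": 0, "claw": 1}])

```text
time_s: 3.3
position: [0.5992, 0.2834, 0.0199]
tcp_rot: [[0.973, 0.233, -0.004], [0.233, -0.973, -0.001], [-0.004, 0.0, -1.0]]
force: [0.5, 0.4, -0.3]
opening: 0.998
```

```bash
python3 g.py .5983 .283 .0185 13.6
```

```text
t 3.3 pos [0.5992 0.2834 0.0199] hd 13.46 tiltz [-3.6e-03 -9.0e-04 -1.0e+00] F [ 0.5  0.4 -0.3] open 0.998 j [15.7 47.8 83.5  0.  49.   2.2]
d [-0.1   0.01  0.14] tw -0.14
```

Request:
arm_command(plan=[{"dx": -0.1, "dz": 0, "claw": 0.1}, {"dx": -0.1, "dz": 0, "claw": 0}, {"dx": -0.1, "dz": 0, "claw": 0}, {"dx": -0.1, "dz": 0, "claw": 0}, {"dx": -0.1, "dz": 0, "claw": 0}, {"dx": -0.1, "dz": 0, "claw": 0}, {"dx": -0.1, "dz": 0, "claw": 0}, {"dx": -0.1, "dz": 0, "claw": 0}])

```text
$.plan[0]: bad value
```

```bash
python3 g.py .5983 .283 .1 13.6
```

```text
t 3.3 pos [0.5992 0.2834 0.0199] hd 13.46 tiltz [-3.6e-03 -9.0e-04 -1.0e+00] F [ 0.5  0.4 -0.3] open 0.998 j [15.7 47.8 83.5  0.  49.   2.2]
d [-0.13  0.01 -8.01] tw -0.14
```

Rows need every key.

Request:
arm_command(plan=[{"dx": -0.1, "dy": 0, "dz": 0, "twist": 0, "claw": 0}, {"dx": -0.1, "dy": 0, "dz": 0, "twist": 0, "claw": 0}, {"dx": -0.1, "dy": 0, "dz": 0, "twist": 0, "claw": 0}, {"dx": -0.1, "dy": 0, "dz": 0, "twist": 0, "claw": 0}, {"dx": -0.1, "dy": 0, "dz": 0, "twist": 0, "claw": 0}, {"dx": -0.1, "dy": 0, "dz": 0, "twist": 0, "claw": 0}, {"dx": -0.1, "dy": 0, "dz": 0, "twist": 0, "claw": 0}, {"dx": -0.1, "dy": 0, "dz": 0, "twist": 0, "claw": 0}])

```text
time_s: 3.97
position: [0.5982, 0.2831, 0.0198]
tcp_rot: [[0.973, 0.233, -0.004], [0.233, -0.973, -0.001], [-0.004, 0.0, -1.0]]
force: [0.2, -0.3, -0.8]
opening: 0.48
```

```bash
python3 g.py .5983 .283 .1 13.6
```

```text
t 3.97 pos [0.5982 0.2831 0.0198] hd 13.46 tiltz [-3.7e-03 -9.0e-04 -1.0e+00] F [ 0.2 -0.3 -0.8] open 0.48 j [15.7 47.7 83.6  0.  48.8  2.2]
d [-0.02  0.02 -8.02] tw -0.14
```

Request:
arm_command(plan=[{"dx": 0, "dy": 0, "dz": 0, "twist": 0, "claw": 0}, {"dx": 0, "dy": 0, "dz": 0, "twist": 0, "claw": 0}, {"dx": 0, "dy": 0, "dz": 0, "twist": 0, "claw": 0}, {"dx": 0, "dy": 0, "dz": 0, "twist": 0, "claw": 0}, {"dx": 0, "dy": 0, "dz": 0, "twist": 0, "claw": 0}, {"dx": 0, "dy": 0, "dz": 0, "twist": 0, "claw": 0}, {"dx": 0, "dy": 0, "dz": 0, "twist": 0, "claw": 0}, {"dx": 0, "dy": 0, "dz": 0, "twist": 0, "claw": 0}])

```text
time_s: 4.63
position: [0.5983, 0.2831, 0.0198]
tcp_rot: [[0.973, 0.233, -0.003], [0.233, -0.973, -0.001], [-0.004, 0.0, -1.0]]
force: [-0.1, -0.1, -0.8]
opening: 0.135
```

```bash
python3 g.py .5983 .283 .1 13.6
```

```text
t 4.63 pos [0.5983 0.2831 0.0198] hd 13.45 tiltz [-3.4e-03 -9.0e-04 -1.0e+00] F [-0.1 -0.1 -0.8] open 0.135 j [15.7 47.7 83.6  0.  48.8  2.2]
d [-0.03  0.01 -8.02] tw -0.15
```

Request:
arm_command(plan=[{"dx": 0, "dy": 0, "dz": -3, "twist": 0, "claw": 0}, {"dx": 0, "dy": 0, "dz": -7, "twist": 0, "claw": 0}, {"dx": 0, "dy": 0, "dz": -11, "twist": 0, "claw": 0}, {"dx": 0, "dy": 0, "dz": -11, "twist": -5, "claw": 0}, {"dx": 0, "dy": 0, "dz": -11, "twist": -10, "claw": 0}])

```text
time_s: 5.05
position: [0.6007, 0.2839, 0.1333]
tcp_rot: [[0.916, 0.402, 0.003], [0.402, -0.916, 0.001], [0.003, 0.0, -1.0]]
force: [-0.2, 0.0, -3.5]
opening: 0.136
```

```bash
python3 g.py .55 .0434 .12 82.6
```

```text
t 5.05 pos [0.6007 0.2839 0.1333] hd 23.7 tiltz [ 0.003  0.001 -1.   ] F [-0.2  0.  -3.5] open 0.136 j [15.7 39.  80.6  0.  60.2 -8. ]
d [-14.31  19.98   1.29] tw -58.9
```

Request:
arm_command(plan=[{"dx": -2, "dy": 2.8, "dz": 0, "twist": -7, "claw": 0}, {"dx": -4, "dy": 5.6, "dz": 0, "twist": -14, "claw": 0}, {"dx": -6, "dy": 8.4, "dz": 0, "twist": -21, "claw": 0}, {"dx": -8, "dy": 11.2, "dz": 0, "twist": -28, "claw": 0}, {"dx": -10, "dy": 14, "dz": 0, "twist": -35, "claw": 0}, {"dx": -12, "dy": 16.8, "dz": 0, "twist": -42, "claw": 0}, {"dx": -13.5, "dy": 18.9, "dz": 0, "twist": -49, "claw": 0}, {"dx": -14.3, "dy": 20, "dz": 0, "twist": -56, "claw": 0}])

```text
time_s: 5.72
position: [0.5487, 0.0404, 0.1326]
tcp_rot: [[0.175, 0.985, 0.001], [0.985, -0.175, 0.0], [0.0, 0.001, -1.0]]
force: [0.5, -0.1, -2.1]
opening: 0.133
```

```bash
python3 g.py .55 .0434 .11 82.6
```

```text
t 5.72 pos [0.5487 0.0404 0.1326] hd 79.91 tiltz [ 8.e-04  3.e-04 -1.e+00] F [ 0.5 -0.1 -2.1] open 0.133 j [ -7.4  31.6  97.8   0.   50.6 -87.4]
d [0.32 0.08 2.26] tw -2.69
```

Request:
arm_command(plan=[{"dx": 0.3, "dy": 0.1, "dz": 2, "twist": -2.7, "claw": 0}, {"dx": 0.3, "dy": 0.1, "dz": 4, "twist": -2.7, "claw": 0}, {"dx": 0.3, "dy": 0.1, "dz": 5, "twist": -2.7, "claw": 0}, {"dx": 0.3, "dy": 0.1, "dz": 5, "twist": -2.7, "claw": 0}, {"dx": 0.3, "dy": 0.1, "dz": 5, "twist": -2.7, "claw": 0}, {"dx": 0.3, "dy": 0.1, "dz": 5, "twist": -2.7, "claw": 0}])

```text
time_s: 6.22
position: [0.5508, 0.0435, 0.0831]
tcp_rot: [[0.128, 0.992, 0.002], [0.992, -0.128, 0.0], [0.0, 0.002, -1.0]]
force: [-0.1, 0.3, -1.5]
opening: 0.135
```

```bash
python3 g.py .55 .0434 .0558 82.6;  python3 - <<'E'
from h import *
im=bot.capture('wrist');im2=bot.capture('side');im3=bot.capture('top')
a=cv2.resize(im2[150:300,200:360],None,fx=3,fy=3,interpolation=3)[:,:,::-1]
cv2.imwrite('pics/s3.png',a)
a=cv2.resize(im3[180:260,225:355],None,fx=5,fy=5,interpolation=3)[:,:,::-1]
cv2.imwrite('pics/t3.png',a)
cv2.imwrite('pics/w3.png',im[:,:,::-1])
E
```

```text
t 6.22 pos [0.5508 0.0435 0.0831] hd 82.64 tiltz [ 1.8e-03  2.0e-04 -1.0e+00] F [-0.1  0.3 -1.5] open 0.135 j [ -7.1  36.3  99.3   0.   44.3 -89.8]
d [-0.02 -0.08  2.73] tw 0.04
```

View pics/s3.png

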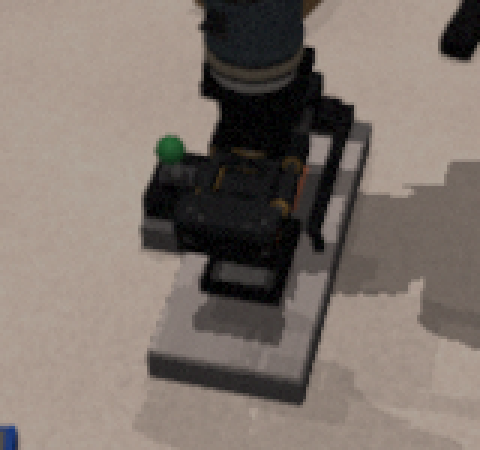

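View pics/w3.png

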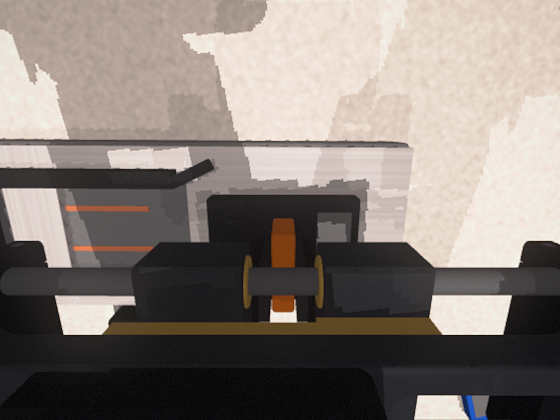

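View pics/t3.png

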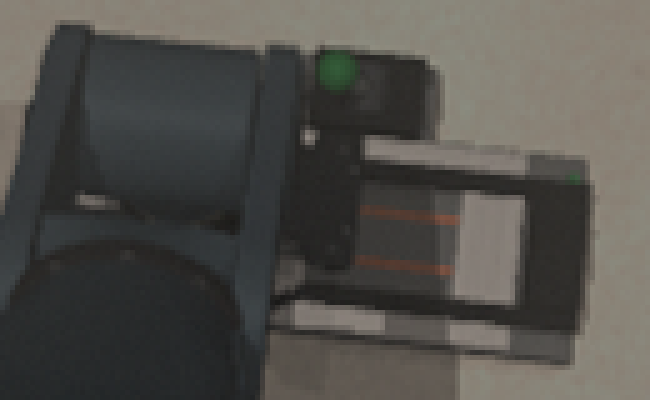

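Run:
```python
import cv2
i=cv2.imread('pics/w3.png')
cv2.imwrite('pics/w3a.png',cv2.resize(i[125:235,0:200],None,fx=4,fy=4,interpolation=3))
cv2.imwrite('pics/w3b.png',cv2.resize(i[125:250,220:420],None,fx=4,fy=4,interpolation=3))
```

```text
(no output)
```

View pics/w3a.png

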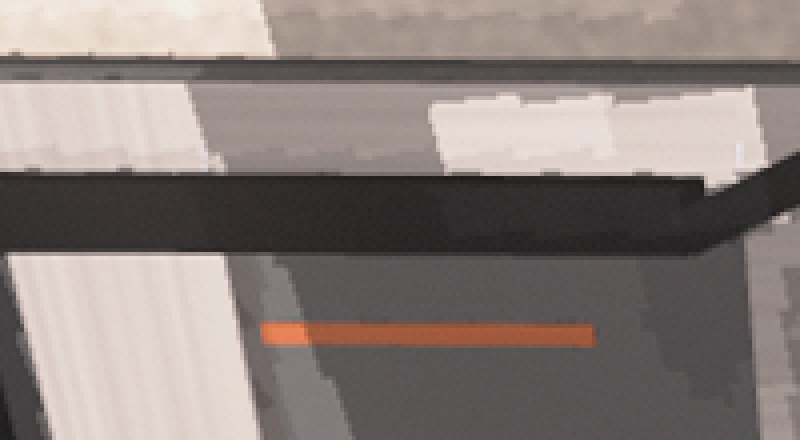

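View pics/w3b.png

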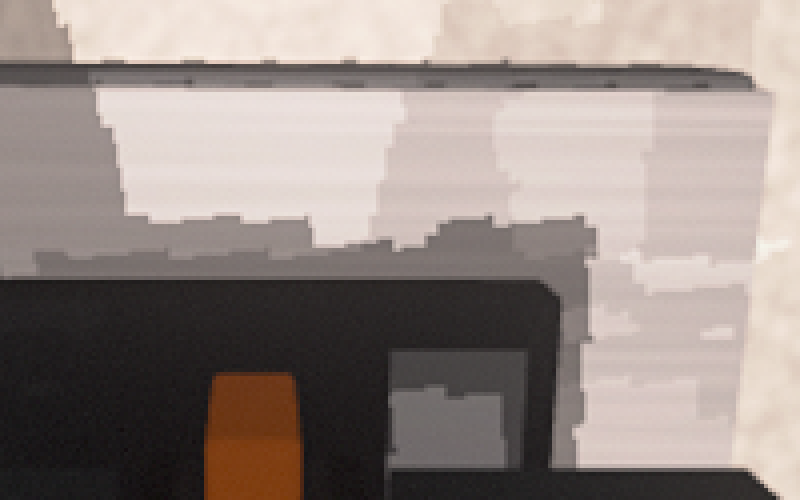

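```bash
cat > w3.py <<'E'
from h import *
s=bot.read_state() 
a=lambda u,v:((u+.5)/4-.5,(v+.5)/4-.5+125); b=lambda u,v:((u+.5)/4-.5+220,(v+.5)/4-.5+125)
th=np.radians(-97.3);xd=np.array([np.cos(th),np.sin(th)]);yd=np.array([-xd[1],xd[0]])
o=np.array([.5405,-.031])
def D(uv,z): p=ray('wrist',uv,z,s); return p[:2].round(4),np.array([(p[:2]-o)@xd,(p[:2]-o)@yd]).round(4)
for n,uv,z in [('edge',a(5,80),.036),('edge',a(780,84),.036),('edge',b(700,91),.036),('corner',b(775,92),.036),('end',b(740,460),.036),
 ('bend in top',a(690,253),.048),('bend out',a(703,180),.048),('bend in deck',a(690,255),.036),('rail out',a(20,176),.048),('bay near',a(748,258),.036),('bay near',a(758,438),.036),('bay far',a(228,258),.036),('bay far',a(262,438),.036),
 ('rib topedge',b(215,373),.044+.063),('rib topedge',b(293,373),.044+.063)]: print(n,*D(uv,z))
p=s['position'][:2]-o;print('tcp',p@xd,p@yd)
E
python3 w3.py
```

```text
edge [ 0.4655 -0.1405] [ 0.1181 -0.0605]
edge [ 0.4831 -0.0088] [-0.0147 -0.0598]
edge [0.5018 0.1273] [-0.1521 -0.0585]
corner [0.5036 0.1401] [-0.165  -0.0583]
end [0.5707 0.1327] [-0.1662  0.0091]
bend in top [ 0.5082 -0.026 ] [-0.0008 -0.0326]
bend out [ 0.4965 -0.0211] [-0.0042 -0.0449]
bend in deck [ 0.5103 -0.0309] [ 0.0037 -0.0299]
rail out [ 0.4815 -0.1328] [ 0.1085 -0.0456]
bay near [ 0.5122 -0.0207] [-0.0066 -0.0294]
bay near [ 0.5458 -0.0261] [-0.0055  0.0046]
bay far [ 0.5003 -0.1127] [ 0.0862 -0.0295]
bay far [ 0.534  -0.1176] [0.0867 0.0046]
rib topedge [0.5203 0.0428] [-0.0706 -0.0294]
rib topedge [0.5215 0.0522] [-0.0801 -0.0294]
tcp -0.07510545620714001 0.0009557035193993677
```

```bash
cat >> w3.py <<'E'
print('---')
for n,uv in [('slab edge',b(20,281)),('slab edge',b(500,281)),('rib base',b(213,374)),('rib base',b(293,374))]: print(n,*D(uv,.0773))
E
python3 w3.py | sed '1,/---/d'
```

```text
slab edge [0.5118 0.0147] [-0.0417 -0.0343]
slab edge [0.5206 0.0832] [-0.1108 -0.0342]
rib base [0.5292 0.0404] [-0.0694 -0.0203]
rib base [0.5307 0.052 ] [-0.0811 -0.0203]
```

```bash
python3 g.py .5532 .0432 .058 82.3
```

```text
t 6.37 pos [0.551  0.0434 0.0835] hd 82.64 tiltz [ 0.0028  0.     -1.    ] F [ 0.2 -0.7 -2.5] open 0.135 j [ -7.1  36.2  99.3   0.   44.3 -89.8]
d [0.01 0.21 2.55] tw 0.34
```

Request:
arm_command(plan=[{"dx": 0, "dy": 0.2, "dz": 1, "twist": 0.3, "claw": 0}, {"dx": 0, "dy": 0.2, "dz": 1.8, "twist": 0.3, "claw": 0}, {"dx": 0, "dy": 0.2, "dz": 2.5, "twist": 0.3, "claw": 0}, {"dx": 0, "dy": 0.2, "dz": 2.5, "twist": 0.3, "claw": 0}, {"dx": 0, "dy": 0.2, "dz": 2.5, "twist": 0.3, "claw": 0}])

```text
time_s: 6.78
position: [0.5523, 0.0432, 0.0575]
tcp_rot: [[0.133, 0.991, 0.001], [0.991, -0.133, 0.0], [0.0, 0.0, -1.0]]
force: [0.1, -0.4, -2.1]
opening: 0.133
```

```bash
python3 g.py .5532 .0432 .0555 82.3
```

```text
t 6.78 pos [0.5523 0.0432 0.0575] hd 82.34 tiltz [ 5.e-04  3.e-04 -1.e+00] F [ 0.1 -0.4 -2.1] open 0.133 j [ -7.1  38.8  99.7   0.   41.4 -89.5]
d [0.01 0.09 0.2 ] tw 0.04
```

Request:
arm_command(plan=[{"dx": 0, "dy": 0.1, "dz": 0.1, "twist": 0, "claw": 0}, {"dx": 0, "dy": 0.1, "dz": 0.2, "twist": 0, "claw": 0}, {"dx": 0, "dy": 0.1, "dz": 0.2, "twist": 0, "claw": 0}])

```text
time_s: 7.03
position: [0.5536, 0.043, 0.0558]
tcp_rot: [[0.133, 0.991, 0.001], [0.991, -0.133, 0.0], [0.0, 0.001, -1.0]]
force: [1.3, -0.1, -1.8]
opening: 0.136
```

Request:
arm_command(plan=[{"dx": 0, "dy": 0, "dz": 0.05, "twist": 0, "claw": 0}, {"dx": 0, "dy": 0, "dz": 0.1, "twist": 0, "claw": 0}, {"dx": 0, "dy": 0, "dz": 0.1, "twist": 0, "claw": 0}])

```text
time_s: 7.28
position: [0.5537, 0.043, 0.0557]
tcp_rot: [[0.133, 0.991, 0.002], [0.991, -0.133, 0.0], [0.0, 0.002, -1.0]]
force: [-1.7, 0.3, 4.7]
opening: 0.135
```

Request:
arm_command(plan=[{"dx": 0, "dy": 0, "dz": 0, "twist": 0, "claw": 0}, {"dx": 0, "dy": 0, "dz": -0.05, "twist": 0, "claw": 0.17}, {"dx": 0, "dy": 0, "dz": -0.1, "twist": 0, "claw": 0.19}, {"dx": 0, "dy": 0, "dz": -0.1, "twist": 0, "claw": 0.2}, {"dx": 0, "dy": 0, "dz": -0.1, "twist": 0, "claw": 0.2}])

```text
time_s: 7.7
position: [0.5538, 0.043, 0.0568]
tcp_rot: [[0.133, 0.991, 0.002], [0.991, -0.133, 0.0], [0.0, 0.002, -1.0]]
force: [0.0, -0.2, 0.6]
opening: 0.191
```

```bash
python3 g.py .5407 -.0435 .0565 82.3
python3 - <<'E'
from h import *
im=bot.capture('wrist')
cv2.imwrite('pics/w4.png',im[:,:,::-1])
E
```

```text
t 7.7 pos [0.5538 0.043  0.0568] hd 82.35 tiltz [ 0.0021  0.     -1.    ] F [ 0.  -0.2  0.6] open 0.191 j [ -7.1  39.   99.6   0.   41.3 -89.5]
d [-8.75 -0.15  0.02] tw 0.05
```

View pics/w4.png

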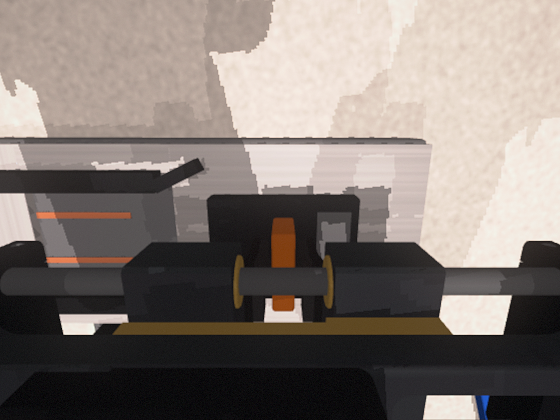

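The battery sits flat on the entry end, with its near edge at row 195 and the deck edge at about row 142. I'll check the centring from this view.

Run:
```python
import cv2
i=cv2.imread('pics/w4.png')
cv2.imwrite('pics/w4b.png',cv2.resize(i[125:225,130:330],None,fx=4,fy=4,interpolation=3))
```

```text
(no output)
```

View pics/w4b.png

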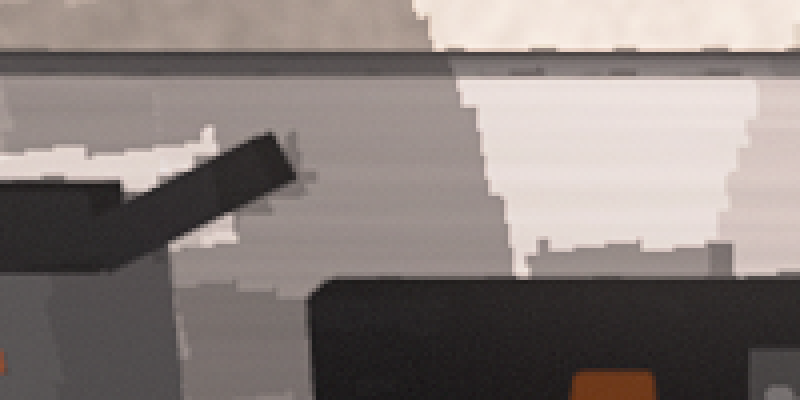

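Run:
```python
from h import *
s=bot.read_state()
b=lambda u,v:((u+.5)/4-.5+130,(v+.5)/4-.5+125)
th=np.radians(-97.6);xd=np.array([np.cos(th),np.sin(th)]);yd=np.array([-xd[1],xd[0]])
o=np.array([.5405,-.031])
for n,uv,z in [('deck edge',b(20,75),.036),('deck edge',b(780,77),.036),('slab edge',b(360,280),.05),('slab edge',b(790,279),.05),('rail in top',b(10,270),.048),('bend',b(110,270),.048),('rib base',b(575,373),.05),('rib base',b(655,373),.05),('bay near',b(172,270),.036),('slab nose',b(312,390),.05)]:
    p=ray('wrist',uv,z,s)[:2];print(n,p.round(4),((p-o)@xd).round(4),((p-o)@yd).round(4))
p=s['position'][:2];print((p-o)@xd,(p-o)@yd)
```

```text
deck edge [ 0.4791 -0.0363] 0.0134 -0.0602
deck edge [0.4945 0.0762] -0.1002 -0.0598
slab edge [0.514  0.0116] -0.0387 -0.0319
slab edge [0.5221 0.0731] -0.1008 -0.032
rail in top [ 0.5062 -0.0392] 0.0126 -0.033
bend [ 0.5081 -0.0247] -0.0019 -0.033
rib base [0.532  0.0404] -0.0696 -0.0179
rib base [0.5336 0.0521] -0.0814 -0.0179
bay near [ 0.5112 -0.0206] -0.0064 -0.0304
slab nose [0.5294 0.0014] -0.0307 -0.0153
-0.07509509437094802 0.003358356278733543
```

Request:
arm_command(plan=[{"dx": -0.5, "dy": 0, "dz": 0, "twist": 0, "claw": 0.2}, {"dx": -1.2, "dy": 0, "dz": 0, "twist": 0, "claw": 0.2}, {"dx": -2, "dy": 0, "dz": 0, "twist": 0, "claw": 0.2}, {"dx": -2.8, "dy": 0, "dz": 0, "twist": 0, "claw": 0.2}, {"dx": -3.6, "dy": 0, "dz": 0, "twist": 0, "claw": 0.2}, {"dx": -4.4, "dy": 0, "dz": 0, "twist": 0, "claw": 0.2}, {"dx": -5, "dy": 0, "dz": 0, "twist": 0, "claw": 0.2}, {"dx": -5.5, "dy": 0, "dz": 0, "twist": 0, "claw": 0.2}])

```text
time_s: 8.42
position: [0.5463, -0.0126, 0.0567]
tcp_rot: [[0.134, 0.991, 0.002], [0.991, -0.134, 0.0], [0.0, 0.002, -1.0]]
force: [-0.6, 0.4, 0.2]
opening: 0.197
```

```bash
python3 g.py .5385 -.072 .0568 82.35
python3 - <<'E'
from h import *
im=bot.capture('wrist')
cv2.imwrite('pics/w5.png',im[:,:,::-1])
E
```

```text
t 8.42 pos [ 0.5463 -0.0126  0.0567] hd 82.3 tiltz [ 0.0018  0.     -1.    ] F [-0.6  0.4  0.2] open 0.197 j [-13.1  38.6 100.9   0.   40.4 -95.4]
d [-5.99  0.02 -0.02] tw -0.05
```

View pics/w5.png

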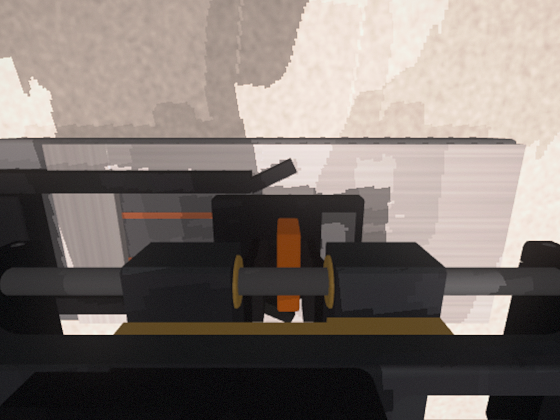

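Request:
arm_command(plan=[{"dx": -0.4, "dy": 0, "dz": 0, "twist": 0, "claw": 0.2}, {"dx": -0.9, "dy": 0, "dz": 0, "twist": 0, "claw": 0.2}, {"dx": -1.4, "dy": 0, "dz": 0, "twist": 0, "claw": 0.2}, {"dx": -1.9, "dy": 0, "dz": 0, "twist": 0, "claw": 0.2}, {"dx": -2.4, "dy": 0, "dz": 0, "twist": 0, "claw": 0.2}, {"dx": -2.9, "dy": 0, "dz": 0, "twist": 0, "claw": 0.2}, {"dx": -3.4, "dy": 0, "dz": 0, "twist": 0, "claw": 0.2}, {"dx": -3.8, "dy": 0, "dz": 0, "twist": 0, "claw": 0.2}])

```text
time_s: 9.13
position: [0.5411, -0.0514, 0.0566]
tcp_rot: [[0.134, 0.991, 0.002], [0.991, -0.134, -0.0], [-0.0, 0.002, -1.0]]
force: [0.5, 0.4, 0.2]
opening: 0.198
```

```bash
python3 g.py .5385 -.072 .0568 82.35
python3 - <<'E'
from h import *
im=bot.capture('wrist')
cv2.imwrite('pics/w6.png',im[:,:,::-1])
E
```

```text
t 9.13 pos [ 0.5411 -0.0514  0.0566] hd 82.28 tiltz [ 1.8e-03 -4.0e-04 -1.0e+00] F [0.5 0.4 0.2] open 0.198 j [-17.2  38.4 101.3   0.   40.1 -99.5]
d [-2.07  0.01 -0.02] tw -0.07
```

View pics/w6.png

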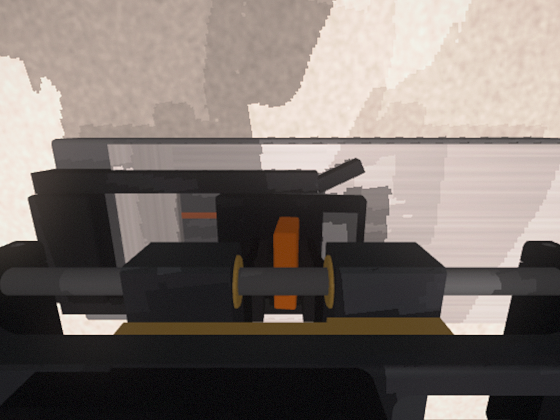

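Request:
arm_command(plan=[{"dx": -0.3, "dy": 0, "dz": 0, "twist": 0, "claw": 0.2}, {"dx": -0.6, "dy": 0, "dz": 0, "twist": 0, "claw": 0.2}, {"dx": -0.9, "dy": 0, "dz": 0, "twist": 0, "claw": 0.2}, {"dx": -1.2, "dy": 0, "dz": 0, "twist": 0, "claw": 0.2}, {"dx": -1.5, "dy": 0, "dz": 0, "twist": 0, "claw": 0.2}, {"dx": -1.8, "dy": 0, "dz": 0, "twist": 0, "claw": 0.2}, {"dx": -2, "dy": 0, "dz": 0, "twist": 0, "claw": 0.2}, {"dx": -2.1, "dy": 0, "dz": 0, "twist": 0, "claw": 0.2}])

```text
time_s: 9.85
position: [0.5384, -0.0732, 0.0566]
tcp_rot: [[0.135, 0.991, 0.002], [0.991, -0.135, -0.001], [-0.001, 0.002, -1.0]]
force: [0.3, 1.0, -1.6]
opening: 0.197
```

```bash
python3 g.py .5385 -.072 .0568 82.35
python3 - <<'E'
from h import *
im=bot.capture('wrist')
cv2.imwrite('pics/w7.png',im[:,:,::-1])
E
```

```text
t 9.85 pos [ 0.5384 -0.0732  0.0566] hd 82.24 tiltz [ 1.9e-03 -9.0e-04 -1.0e+00] F [ 0.3  1.  -1.6] open 0.197 j [ -19.5   38.4  101.4   -0.    40.1 -101.8]
d [ 0.12 -0.   -0.02] tw -0.11
```

View pics/w7.png

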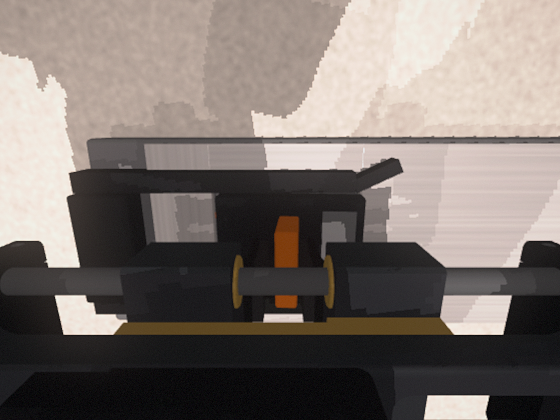

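Request:
arm_command(plan=[{"dx": -0.1, "dy": 0, "dz": 0, "twist": 0, "claw": 0.2}, {"dx": -0.2, "dy": 0, "dz": 0, "twist": 0, "claw": 0.2}, {"dx": -0.3, "dy": 0, "dz": 0, "twist": 0, "claw": 0.2}, {"dx": -0.3, "dy": 0, "dz": 0, "twist": 0, "claw": 0.2}])

```text
time_s: 10.23
position: [0.538, -0.0758, 0.0567]
tcp_rot: [[0.135, 0.991, 0.002], [0.991, -0.135, -0.0], [0.0, 0.002, -1.0]]
force: [1.0, 3.0, 0.5]
opening: 0.201
```

```bash
python3 g.py .5385 -.072 .0568 82.35
python3 - <<'E'
from h import *
im=bot.capture('wrist')
cv2.imwrite('pics/w8.png',im[:,:,::-1])
E
```

```text
t 10.23 pos [ 0.538  -0.0758  0.0567] hd 82.22 tiltz [ 2.1e-03 -2.0e-04 -1.0e+00] F [1.  3.  0.5] open 0.201 j [ -19.8   38.4  101.4    0.    40.1 -102.1]
d [ 0.38 -0.   -0.01] tw -0.13
```

View pics/w8.png

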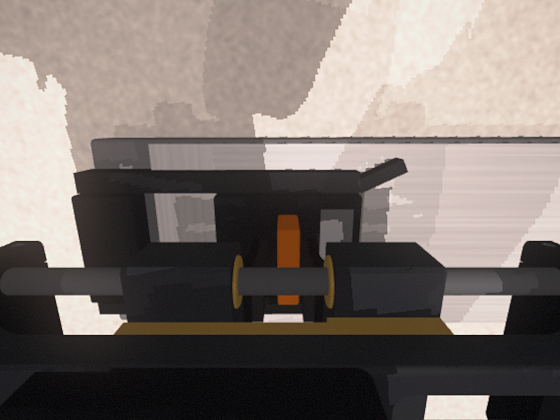

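Request:
arm_command(plan=[{"dx": 0.2, "dy": 0, "dz": 0, "twist": 0, "claw": 0.3}, {"dx": 0.2, "dy": 0, "dz": 0, "twist": 0, "claw": 0.5}, {"dx": 0.2, "dy": 0, "dz": 0, "twist": 0, "claw": 0.6}, {"dx": 0.2, "dy": 0, "dz": 0, "twist": 0, "claw": 0.6}, {"dx": 0.2, "dy": 0, "dz": 0, "twist": 0, "claw": 0.6}, {"dx": 0.2, "dy": 0, "dz": 0, "twist": 0, "claw": 0.6}])

```text
time_s: 10.78
position: [0.5383, -0.074, 0.0567]
tcp_rot: [[0.135, 0.991, 0.002], [0.991, -0.135, -0.001], [-0.0, 0.002, -1.0]]
force: [0.3, -0.3, 0.3]
opening: 0.552
```

Request:
arm_command(plan=[{"dx": 0, "dy": 0, "dz": -2, "twist": 0, "claw": 0.6}, {"dx": 0, "dy": 0, "dz": -5, "twist": 0, "claw": 0.6}, {"dx": 0, "dy": 0, "dz": -9, "twist": 0, "claw": 0.4}, {"dx": 0, "dy": 0, "dz": -13, "twist": 0, "claw": 0.2}, {"dx": 0, "dy": 0, "dz": -16, "twist": 0, "claw": 0}, {"dx": 0, "dy": -4, "dz": -18, "twist": 0, "claw": 0}, {"dx": 0, "dy": -8, "dz": -18, "twist": 0, "claw": 0}, {"dx": 0, "dy": -10, "dz": -18, "twist": 0, "claw": 0}])

```text
time_s: 11.45
position: [0.4349, -0.0592, 0.2374]
tcp_rot: [[0.135, 0.991, 0.0], [0.991, -0.135, -0.0], [-0.0, 0.001, -1.0]]
force: [-0.6, -0.8, -1.6]
opening: 0.235
```

```bash
python3 g.py .5385 -.072 .0568 82.35
python3 - <<'E'
from h import *
import pickle
s=bot.read_state();im=bot.capture('wrist');cv2.imwrite('pics/w9.png',im[:,:,::-1]);pickle.dump(s,open('w9.pkl','wb'))
im=bot.capture('side');cv2.imwrite('pics/s9.png',im[:,:,::-1])
cv2.imwrite('pics/s9c.png',cv2.resize(im[175:285,215:335],None,fx=5,fy=5,interpolation=3)[:,:,::-1])
im=bot.capture('top');cv2.imwrite('pics/t9.png',im[:,:,::-1])
E
```

```text
t 11.45 pos [ 0.4349 -0.0592  0.2374] hd 82.25 tiltz [ 5.e-04 -3.e-04 -1.e+00] F [-0.6 -0.8 -1.6] open 0.235 j [ -22.4   14.6  106.5   -0.    58.8 -104.6]
d [ 0.13 10.43 18.07] tw -0.1
```

View pics/w9.png

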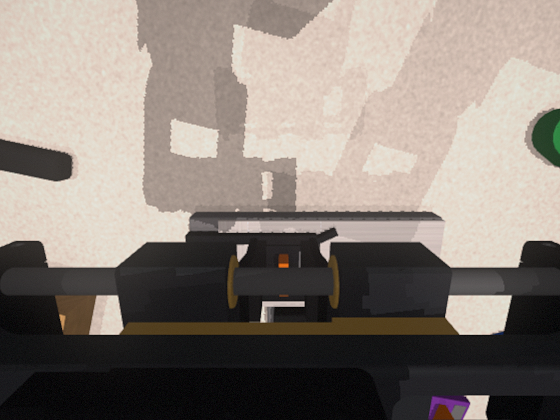

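View pics/s9c.png

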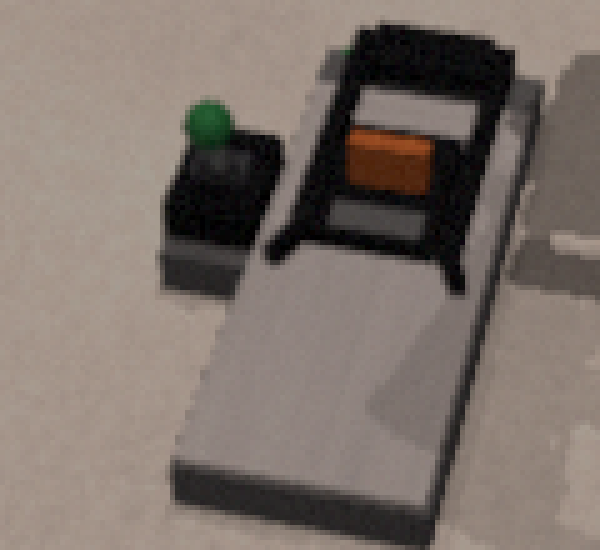

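View pics/t9.png

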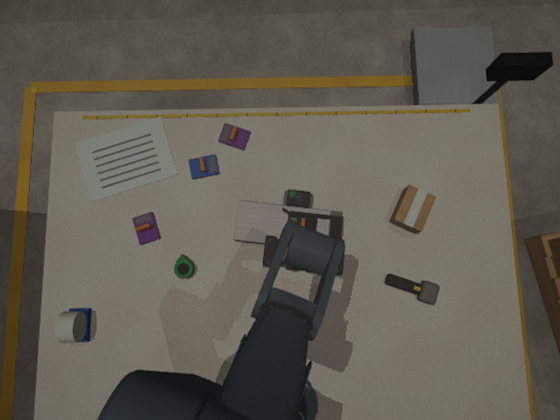

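Run:
```python
from h import *
th=np.radians(-97.6);xd=np.array([np.cos(th),np.sin(th),0]);yd=np.array([-xd[1],xd[0],0]);zz=np.array([0,0,1.])
o=np.array([.5405,-.031,0])+.0015*yd
im=cv2.imread('pics/s9.png');big=cv2.resize(im[175:285,215:335],None,fx=6,fy=6,interpolation=3)
for x,z,col in [(.040,.03,(0,255,0)),(.037,.036,(255,0,255))]:
    for poly in [[(x+a,b,z+.044) for a,b in[(-.006,-.022),(-.006,.022),(.006,.022),(.006,-.022)]],[(x+a,b,z+.014) for a,b in[(-.045,-.033),(-.045,.033),(.045,.033),(.045,-.033)]]]:
        P3=np.array([o+p[0]*xd+p[1]*yd+p[2]*zz for p in poly]);q=pj('side',P3);q=(q-[215,175]+.5)*6-.5
        cv2.polylines(big,[np.int32(q.round())],True,col,1)
q=pj('side',np.array([o+p[0]*xd+p[1]*yd+p[2]*zz for p in [(-.165,-.062,.036),(-.165,.062,.036),(.165,.062,.036)]]));cv2.polylines(big,[np.int32(((q-[215,175]+.5)*6-.5))],False,(255,255,0),1)
cv2.imwrite('pics/s9p.png',big[:600])
```

```text
(no output)
```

View pics/s9p.png

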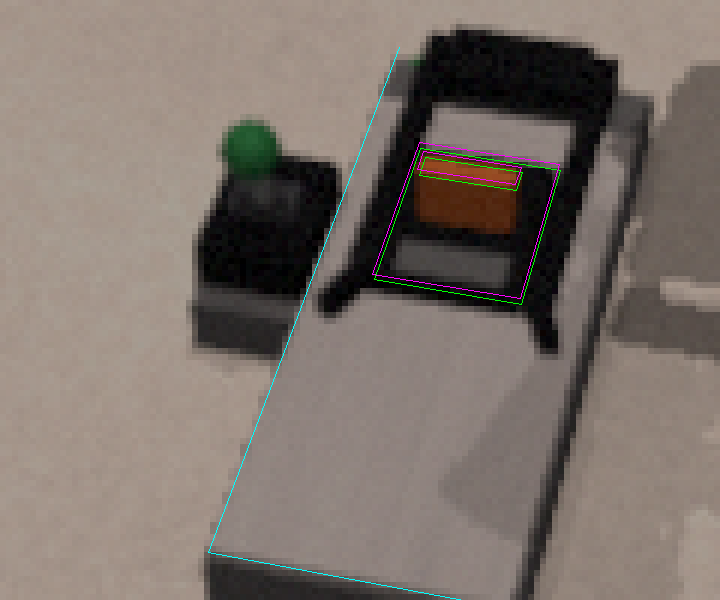

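```bash
python3 g.py .615 -.04 .17 82.35
```

```text
t 11.6 pos [ 0.4373 -0.0599  0.2369] hd 82.2 tiltz [ 2.2e-03 -6.0e-04 -1.0e+00] F [0.2 0.1 0. ] open 0.093 j [ -22.4   14.8  106.3    0.    58.7 -104.6]
d [ 4.39 17.32  6.73] tw -0.15
```

Request:
arm_command(plan=[{"dx": 1, "dy": 4, "dz": 1, "twist": 0, "claw": 0}, {"dx": 2, "dy": 8, "dz": 3, "twist": 0, "claw": 0}, {"dx": 3, "dy": 12, "dz": 5, "twist": 0, "claw": 0}, {"dx": 4, "dy": 15, "dz": 6.7, "twist": 0, "claw": 0}, {"dx": 4.4, "dy": 17.3, "dz": 6.7, "twist": 0, "claw": 0}, {"dx": 4.4, "dy": 17.3, "dz": 6.7, "twist": 0, "claw": 0}, {"dx": 4.4, "dy": 17.3, "dz": 6.7, "twist": 0, "claw": 0}])

```text
time_s: 12.18
position: [0.6168, -0.0399, 0.1688]
tcp_rot: [[0.135, 0.991, 0.002], [0.991, -0.135, -0.001], [-0.0, 0.002, -1.0]]
force: [-0.7, 0.7, -0.4]
opening: 0.005
```

Run:
```python
from h import *
import pickle
s=bot.read_state();im=bot.capture('wrist');cv2.imwrite('pics/w10.png',im[:,:,::-1]);pickle.dump(s,open('w10.pkl','wb'));print(s['position'],s['opening'])
```

```text
[ 0.61683447 -0.03990451  0.16880855] 0.004574308797845485
```

View pics/w10.png

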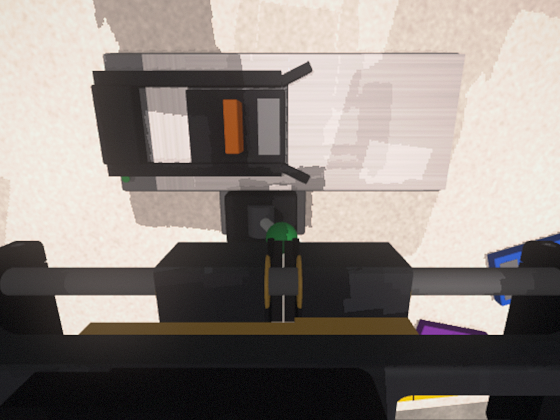

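Run:
```python
from h import *
import pickle
s=pickle.load(open('w10.pkl','rb'))
i=cv2.imread('pics/w10.png');cv2.imwrite('pics/w10c.png',cv2.resize(i[45:245,90:350],None,fx=3,fy=3,interpolation=3))
```

```text
(no output)
```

View pics/w10c.png

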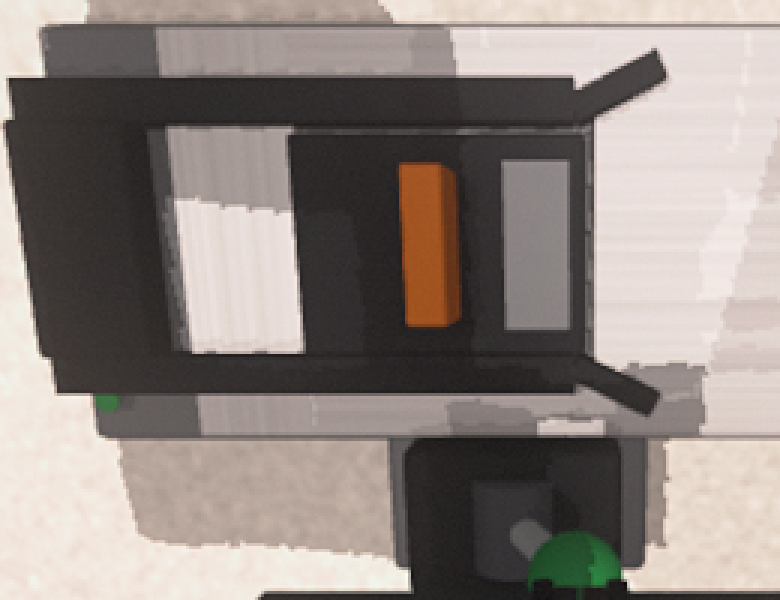

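Run:
```python
from h import *
import pickle
s=pickle.load(open('w10.pkl','rb'))
from scipy.optimize import least_squares
b=lambda u,v:((u+.5)/3-.5+90,(v+.5)/3-.5+45)
rib=np.array([b(399,163),b(440,163),b(447,326),b(406,326)])
r=lambda p:(pj('wrist',[[p[0]+a*np.cos(p[2])-c*np.sin(p[2]),p[1]+a*np.sin(p[2])+c*np.cos(p[2]),p[3]] for a,c in[(.006,-.022),(-.006,-.022),(-.006,.022),(.006,.022)]],s)-rib).ravel()
f=least_squares(r,[.53,-.07,np.radians(-97.6),.075]);print('rib top x y yaw z',f.x.round(4),np.degrees(f.x[2]),abs(f.fun).max())
deck=np.array([b(45,25),b(775,25)])
for n,p,z in [('edge-',b(160,25),.036),('edge-',b(700,25),.036),('edge+',b(160,437),.036),('edge+',b(700,437),.036),('slab nose',b(297,250),.044),('slab tail',b(585,250),.044),('bay near',b(592,250),.036),('ball',b(575,576),.1),('blockc',b(512,500),.055)]:
    q=ray('wrist',p,z,s);th=np.radians(-97.6);xd=np.array([np.cos(th),np.sin(th)]);yd=np.array([-xd[1],xd[0]]);o=np.array([.5405,-.031])
    print(n,q.round(4),((q[:2]-o)@xd).round(4),((q[:2]-o)@yd).round(4))
```

```text
rib top x y yaw z [ 0.5381 -0.0736 -1.7068  0.0693] -97.79085232143477 0.4522276775628882
edge- [ 0.464  -0.1455  0.036 ] 0.1236 -0.0607
edge- [0.4857 0.0141 0.036 ] -0.0375 -0.0603
edge+ [ 0.586  -0.1777  0.036 ] 0.1394 0.0645
edge+ [0.6103 0.0017 0.036 ] -0.0417 0.0648
slab nose [ 0.5332 -0.1166  0.044 ] 0.0858 0.0041
slab tail [ 0.5452 -0.0285  0.044 ] -0.0031 0.0043
bay near [ 0.5455 -0.0262  0.036 ] -0.0054 0.0043
ball [ 0.6302 -0.0429  0.1   ] -0.0 0.0905
blockc [ 0.6184 -0.0619  0.055 ] 0.0203 0.0813
```

The gap at the tail and the fitted rib top (69 mm, against 74 mm seated or 80 mm unseated) show the battery flat in the bay. Next is the switch.

```bash
python3 g.py .637 .006 .093 82.35
```

```text
t 12.23 pos [ 0.6153 -0.0398  0.1693] hd 82.23 tiltz [ 1.e-03 -5.e-04 -1.e+00] F [-0.2 -0.3 -0.2] open 0.001 j [-14.1  33.1  86.3  -0.   60.5 -96.3]
d [4.84 1.53 7.63] tw -0.12
```

Request:
arm_command(plan=[{"dx": 2.5, "dy": 1, "dz": 0, "twist": 0, "claw": 0}, {"dx": 4.8, "dy": 1.5, "dz": 0, "twist": 0, "claw": 0}, {"dx": 4.8, "dy": 1.5, "dz": 1, "twist": 0, "claw": 0}, {"dx": 4.8, "dy": 1.5, "dz": 4, "twist": 0, "claw": 0}, {"dx": 4.8, "dy": 1.5, "dz": 7, "twist": 0, "claw": 0}, {"dx": 4.8, "dy": 1.5, "dz": 7.6, "twist": 0, "claw": 0}, {"dx": 4.8, "dy": 1.5, "dz": 7.6, "twist": 0, "claw": 0}])

```text
time_s: 12.82
position: [0.6337, 0.0055, 0.0911]
tcp_rot: [[0.136, 0.991, -0.005], [0.991, -0.136, 0.0], [-0.0, -0.005, -1.0]]
force: [-0.3, 0.2, 0.8]
opening: 0.008
```

```bash
python3 g.py .6275 -.0635 .094 82.35;python3 - <<'E'
from h import *
im=bot.capture('side')
cv2.imwrite('pics/s11.png',cv2.resize(im[150:285,200:335],None,fx=4,fy=4,interpolation=3)[:,:,::-1])
E
```

```text
t 12.82 pos [0.6337 0.0055 0.0911] hd 82.2 tiltz [-5.5e-03  4.0e-04 -1.0e+00] F [-0.3  0.2  0.8] open 0.008 j [ -9.6  40.3  86.5  -0.   53.5 -91.7]
d [-6.92  0.32 -0.29] tw -0.15
```

View pics/s11.png

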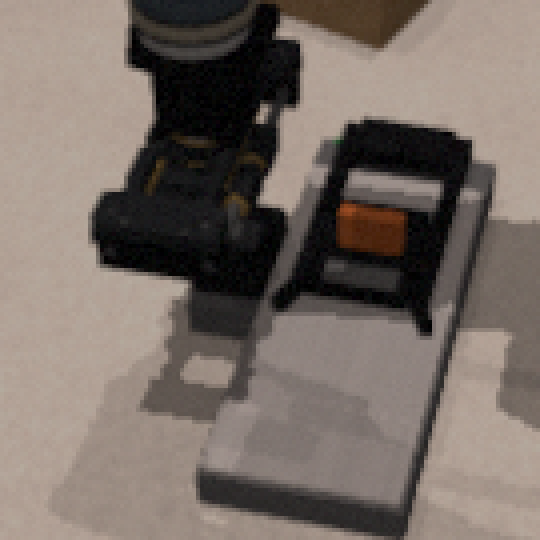

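Request:
arm_command(plan=[{"dx": -0.8, "dy": 0.2, "dz": 0, "twist": 0, "claw": 0}, {"dx": -1.8, "dy": 0.3, "dz": -0.1, "twist": 0, "claw": 0}, {"dx": -2.8, "dy": 0.3, "dz": -0.2, "twist": 0, "claw": 0}, {"dx": -3.6, "dy": 0.3, "dz": -0.2, "twist": 0, "claw": 0}, {"dx": -4.4, "dy": 0.3, "dz": -0.2, "twist": 0, "claw": 0}, {"dx": -5.2, "dy": 0.3, "dz": -0.2, "twist": 0, "claw": 0}, {"dx": -5.9, "dy": 0.3, "dz": -0.2, "twist": 0, "claw": 0}, {"dx": -6.3, "dy": 0.3, "dz": -0.2, "twist": 0, "claw": 0}])

```text
time_s: 13.53
position: [0.6299, -0.059, 0.0951]
tcp_rot: [[0.137, 0.991, -0.001], [0.991, -0.137, -0.001], [-0.001, -0.001, -1.0]]
force: [1.7, 1.1, 0.9]
opening: 0.005
```

Request:
arm_command(plan=[{"dx": -0.2, "dy": 0, "dz": 0, "twist": 0, "claw": 0}, {"dx": -0.4, "dy": 0, "dz": 0, "twist": 0, "claw": 0}, {"dx": -0.4, "dy": 0, "dz": 0, "twist": 0, "claw": 0}])

```text
time_s: 13.78
position: [0.629, -0.0634, 0.0947]
tcp_rot: [[0.137, 0.991, -0.002], [0.991, -0.137, -0.001], [-0.001, -0.002, -1.0]]
force: [-0.4, -0.3, -0.2]
opening: 0.004
```

```bash
python3 g.py .6275 -.0635 .094 82.35;python3 - <<'E'
from h import *
import pickle
im=bot.capture('side')
a=cv2.resize(im[150:285,200:335],None,fx=3,fy=3,interpolation=3)[:,:,::-1]
im=bot.capture('wrist')
cv2.imwrite('pics/s12.png',np.hstack([a,im[:405,130:500][:,:,::-1]]))
E
```

```text
t 13.78 pos [ 0.629  -0.0634  0.0947] hd 82.14 tiltz [-2.e-03 -9.e-04 -1.e+00] F [-0.4 -0.3 -0.2] open 0.004 j [-15.8  39.9  86.8  -0.1  53.4 -97.9]
d [-0.03 -0.15  0.07] tw -0.21
```

View pics/s12.png

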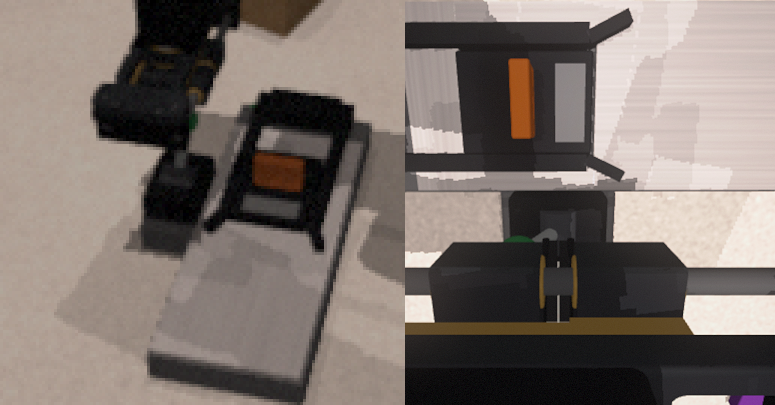

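Request:
arm_command(plan=[{"dx": -0.3, "dy": 0, "dz": 0, "twist": 0, "claw": 0}, {"dx": -0.6, "dy": 0, "dz": 0, "twist": 0, "claw": 0}, {"dx": -0.7, "dy": 0, "dz": 0, "twist": 0, "claw": 0}])

```text
time_s: 14.13
position: [0.6279, -0.0681, 0.0945]
tcp_rot: [[0.138, 0.99, -0.002], [0.99, -0.138, 0.003], [0.003, -0.003, -1.0]]
force: [2.3, 7.7, -0.4]
opening: 0.006
```

Request:
arm_command(plan=[{"dx": 1, "dy": 0, "dz": 0, "twist": 0, "claw": 0}, {"dx": 3, "dy": 0, "dz": 0, "twist": 0, "claw": 0}, {"dx": 4, "dy": 0, "dz": -3, "twist": 0, "claw": 0}, {"dx": 5, "dy": 0, "dz": -7, "twist": 0, "claw": 0}, {"dx": 5, "dy": 0, "dz": -11, "twist": 0, "claw": 0}, {"dx": 5, "dy": 4, "dz": -13, "twist": 0, "claw": 0}, {"dx": 5, "dy": 7, "dz": -13, "twist": 0, "claw": 0}, {"dx": 5, "dy": 7, "dz": -13, "twist": 0, "claw": 0}])

```text
time_s: 14.8
position: [0.7113, -0.0299, 0.2276]
tcp_rot: [[0.137, 0.99, 0.01], [0.991, -0.137, -0.0], [0.001, 0.01, -1.0]]
force: [0.7, 0.2, 0.0]
opening: 0.004
```

```bash
python3 g.py .6275 -.0635 .094 82.35;python3 - <<'E'
from h import *
import pickle
im=bot.capture('side');cv2.imwrite('pics/s13f.png',im[:,:,::-1])
a=cv2.resize(im[150:285,200:335],None,fx=3,fy=3,interpolation=3)[:,:,::-1]
s=bot.read_state();pickle.dump(s,open('w13.pkl','wb'));im=bot.capture('wrist');cv2.imwrite('pics/w13f.png',im[:,:,::-1])
cv2.imwrite('pics/s13.png',np.hstack([a,im[:405,60:450][:,:,::-1]]))
im=bot.capture('top');cv2.imwrite('pics/t13.png',im[:,:,::-1])
E
```

```text
t 14.8 pos [ 0.7113 -0.0299  0.2276] hd 82.1 tiltz [ 1.020e-02 -4.000e-04 -9.999e-01] F [0.7 0.2 0. ] open 0.004 j [-11.4  36.7  68.4   0.1  74.3 -93.5]
d [-4.49 -7.97 13.27] tw -0.25
```

View pics/s13.png

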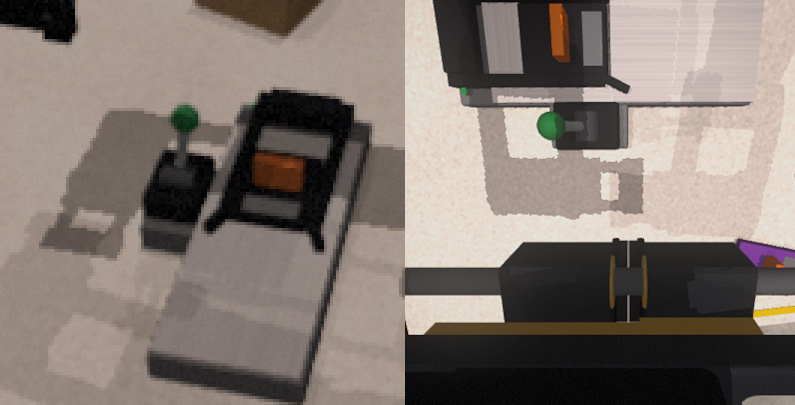

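View pics/t13.png

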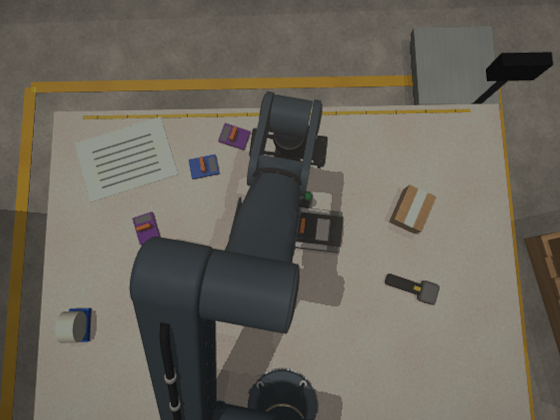

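Run:
```python
from h import *
import pickle
s=pickle.load(open('w13.pkl','rb'))
def c(f,x0,x1,y0,y1):
    i=cv2.imread(f)[y0:y1,x0:x1].astype(int);m=((i[:,:,1]>i[:,:,2]*1.5)&(i[:,:,1]>i[:,:,0]*1.2)).astype(np.uint8)
    n,l,st,ce=cv2.connectedComponentsWithStats(m);k=1+st[1:,4].argmax();print(st[k]);return ce[k]+[x0,y0]
a=c('pics/w13f.png',180,230,105,145);b=c('pics/s13f.png',245,280,175,205);print(a,b)
p=tri([('wrist',a,s),('side',b,None)]);th=np.radians(-97.6);xd=np.array([np.cos(th),np.sin(th)]);yd=np.array([-xd[1],xd[0]]);o=np.array([.5405,-.031])
x=(p[:2]-o)@xd;print(p,x,(p[:2]-o)@yd,'angle',np.arcsin((x-.02)/.055)+.5)
```

```text
[ 12   7  28  28 599]
[13 10  8  9 55]
[205.71619366 125.20033389] [261.36363636 189.16363636]
[ 0.62302377 -0.08903884  0.1012421 ] 0.04661470109392871 0.08947485491965022 angle 1.0051099424814929
```

Run:
```python
from rig import bot
print(bot.hand_in())
```

```text
the job is handed in; nothing more can be done
None
```

The battery is in the charging bay, let go, and the switch is fully on. I handed the job in at about 15 s of the 59 s allowed; no verdict is reported at hand-in.

- **Battery:** I gripped the black battery by its orange rib and set it flat on the entry end, with its centre at about dock x = -0.075 m. I then loosened the fingers and pushed it along between the rails until it dropped and met the end wall. The push force read about 3 N at the end.
- **Switch:** I pushed the lever with closed fingers until it hit its stop, at about 8 N.
- **Last checks, battery:** It sits at dock x of about 0.04 m, within about 0.2° of the dock's line, with the pocket gap visible at its tail. A one-picture fit put the rib top at 69 mm, against the 74 mm expected when seated and 80 mm if it were still on the deck. So seating is clear, but the height reading is 5 mm off.
- **Last checks, rest of the scene:** The ball triangulated to dock x = 46.6 mm, which is about 1.0 rad. The scanner and carton look unmoved in the last top picture. The arm hid the tape measure in that one, but it was in place in the earlier top picture and the arm did not go near it after that. The arm ended clear of everything.
- **One disagreement:** The ball's starting position measured about 6 mm further along the dock than the description predicts. This did not matter, since I pushed to the stop.

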